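# Set up the candle spot for supper

### The arm

A 7-joint arm with a two-finger parallel gripper is mounted at the origin on a cart in front of the work surface, level with it; the furniture and walls round the work are solid. World frame = base frame: x ahead of the robot, y to its left, z up, the work surface at z = 0. Lengths are in mm, angles in rad, forces in N, time in s.
With the tool pointing down it reaches from about 400 to 850 mm from the base axis. Payload 4.5 kg.
Tool frame: the origin (TCP) lies at the very end of the fingers, on their centre line; the grasp point (between the pads) lies 19 mm behind it; z points along the fingers, y is the line along which they close (so a half turn about z gives the same grasp; the last joint's range is limited). The gripper opens to 88 mm and grips with 3 to 60 N. Pads are 18 mm wide; open, the fingers measure 123 mm over their backs; the gripper's body (75 mm by 187 mm) begins 45 mm behind the grasp point.
Start: joints at [-1.083, 0.689, -0.195, 1.565, 0.157, 0.902, -0.215], TCP at [273.975, 561.775, 238.743] pointing down, gripper open.
Joint ranges: [-3.01, 3.01], [-0.46, 2.08], [-1.47, 1.51], [0.13, 2.56], [-1, 4.14], [0.04, 2.09], [-2.66, 2.66]. Speed limits (rad/s): [2.57, 2.57, 3.14, 3.14, 3.14, 3.14, 3.14].

### API

Orientations are given as a rotation vector (axis times angle).
In Python, from bench import telemetry, optics, job, nets gives the robot as it stands.
- The arm moves only by the tool apply_moves, never from a script. Its argument "series" is text: rows parted by semicolons, each of 5 numbers parted by spaces: the closure, from 0 (fully open) to 1 (shut), then the shift along the tool's x, y, z scaled (see below), then the turn about the tool's z scaled (see below). A call has 1 to 8 rows; each row shifts and turns the commanded pose from where the row before left it, along the tool's axes as they then stand; what a row does not reach is not made up. The controller multiplies each number of a shift by 200 mm and each number of a turn by 0.1 rad. A row lasts 1/10 s, in which the tool goes at most 50 mm and 8.59 degrees, less where a joint would pass 70% of its speed; a pose out of reach is approached as far as the arm can. A call with a number of a shift or a turn outside -1 to 1 is refused whole. A call with a gripper value outside its range is refused whole. The fingers move at their own pace and stop on an object; "grip_force" is the grip in N (left out, the last holds). Time passes only in rows, so rows that do not move let the fingers close. It gives the time, the measured TCP pose, the force, the opening and the grip force at its end, in the units of the state.
- telemetry.state(): the state, without advancing time (a new reading comes with each control period).
- optics.capture(name): name is "side" or "top"; returns a dict with "img" (480x640x3 uint8, red, green, blue), "z_map" (480x640 float32, mm along the optical axis (not along the pixel's ray), 0 where there is no reading), "K" (3x3 intrinsics, pixels), "position" and "orientation" of the camera in the world. Camera axes: x right, y up, looking along -z (the intrinsics and any distortion apply to the point x, -y, -z); pixel columns grow to the right and rows downward; lengths in mm; the calibration is good to about 2 mm. A picture is of the moment at which its call begins.
- job.close_job(): hands the job in; it is judged then, once.
Trained networks look in a picture, given as the dict that the camera call returned (one of the last four; its "shot" number tells which), for a name from the list of things; names that differ only in an ending like _2 or _b are one class to them, and where a whole thing is asked for, a point or a joint stands for the part that bears it (a point fixed in the world has none). Each returns a list of dicts, best first, with "conf" (0 to 1); they miss things now and then, are a little off and sometimes report something else, mostly with a low value. They report only what shows in the picture. A call takes as long as a camera call. They do not tell look-alikes from the thing itself.
- nets.boxes_of(thing, picture): "box" ([left, top, right, bottom] in pixels, round what is visible of it).
- nets.regions_of(thing, picture): "region" (480x640 bool, what is visible of it) and "box" ([left, top, right, bottom] in pixels, round what is visible of it).
The state is a dict: "time": time; "qpos": joint angles; "joint_vel": joint speeds; "joint_efforts": joint torques, N m; "ee_pos": TCP position; "tcp_rot": TCP orientation; "wrist_force": force on the tool from outside, world axes, zero at the start; "ft_torque": the same for the moment, N m; "grip_width": finger opening in mm; "finger_force": force on a finger pad.
Only numpy, scipy, OpenCV 4.12 (cv2) and the standard library are available. Lean on these libraries where they do the work, as an engineer would, in place of code of your own. Each camera call takes 0.05 s, during which the arm holds its last target. There are 200 camera calls.

### The job

Set up the candle spot for supper: stand the tealight in the middle of the wooden trivet. On the worktop behind the trivet, as seen from the robot, make a straight row parallel to the trivet's far edge and about 3 cm clear of it: the tall pepper mill upright, centred on that edge, the salt shaker upright to its left and the matchbox lying flat, right way up, to its right, each with a gap of about 4 cm to the mill. Do not knock anything over, and leave the food tin and the spice bottle where they stand.

Things in the scene. Friction and masses are not known exactly. Their poses are not given: they have to be found in the camera images.
- trivet: square wooden trivet, 156 x 156 x 12 mm, flat and solid on top, fixed on the worktop. Origin: centre of its underside (its top is 12 mm higher). Its x axis points to its far edge, away from the robot (within 0.2 rad), its y axis to its left edge, z up; edges are parallel to its axes, 78 mm from the origin.
- tealight: tealight: small round candle in a thin metal cup, 38 mm in diameter, 15 mm high, loose. Origin: centre of its underside, z up. Belongs on the trivet.
- pepper_mill: pepper mill: the tallest loose thing, turned dark brown wood, round, 170 mm high, 58 mm in diameter at its widest, loose. Its round head, 49 mm in diameter, reaches from 123 to 159 mm above its foot (a 12 mm wide button above that) and does not turn; it can be gripped there. Origin: centre of its underside, z up.
- salt_shaker: salt shaker: round glass with a grey domed metal top, 90 mm high, 44 mm in diameter up to 66 mm height, narrower (34 mm) above, loose. Origin: centre of its underside, z up.
- matchbox: matchbox: flat yellow-brown box 36 x 53 x 15 mm lying flat, loose; its tray does not slide. Origin: centre of its underside; x axis along the 36 mm side, y along the 53 mm side, z up. Starts in any direction.
- food_tin: bystander: round food tin with a printed paper wrapper, 57 mm in diameter, 72 mm high, loose. Not to be moved. Origin: centre of its underside, z up.
- spice_bottle: bystander: tapered glass spice bottle with a black cap, 52 mm in diameter, 100 mm high (taller and thicker than the salt shaker, which has a grey top), loose. Not to be moved. Origin: centre of its underside, z up.
There are look-alikes about, which are no part of the job. Of the things shaped like the matchbox, the yellow one is meant.

How it is judged (in metres and radians):
At the end, for the whole second after the job is handed in: All upright/flat, free, still. Trivet frame, mm: tealight on it, x and y within 12 of centre. On the worktop: mill x 119..155, y within 15; shaker x 112..150, left, 71..113 from mill (centres); matchbox right way up, x 107..151, right, 69..115 from mill. Tin, bottle moved under 30 (x of tealight in the frame of trivet between -0.012 and 0.012 m and y of tealight in the frame of trivet between -0.012 and 0.012 m and z of tealight in the frame of trivet between 0.007 and 0.018 m and x of pepper_mill in the frame of trivet between 0.119 and 0.155 m and y of pepper_mill in the frame of trivet between -0.015 and 0.015 m and x of salt_shaker in the frame of trivet between 0.112 and 0.15 m and y of salt_shaker in the frame of trivet above 0.05 m and horizontal distance between salt_shaker and pepper_mill between 0.071 and 0.113 m and x of matchbox in the frame of trivet between 0.107 and 0.151 m and y of matchbox in the frame of trivet below -0.05 m and horizontal distance between matchbox and pepper_mill between 0.069 and 0.115 m and angle between each of tealight, pepper_mill, salt_shaker, matchbox's own z axis and vertical below 0.15 rad and linear speed of each of tealight, pepper_mill, salt_shaker, matchbox below 0.02 m/s and contact force between each of tealight, pepper_mill, salt_shaker, matchbox and the fingers below 0.05 N and height (world z) of pepper_mill between -0.006 and 0.008 m and height (world z) of salt_shaker between -0.006 and 0.008 m and height (world z) of matchbox between -0.006 and 0.008 m and distance of each of food_tin, spice_bottle from where it was at the start of the episode below 0.03 m); the robot touches nothing.
It fails at once if pepper mill, salt shaker, food tin or spice bottle knocked over (tilted more than 0.8 rad) (angle between any of pepper_mill, salt_shaker, food_tin, spice_bottle's own z axis and vertical above 0.8 rad).
It fails at once if food tin or spice bottle pushed or carried more than 30 mm away (distance of any of food_tin, spice_bottle from where it was at the start of the episode above 0.03 m).
It also fails if it takes over 106 s, if anything falls off the work surface, if the arm or the gripper's body presses on something with over 40 N, if the wrist force passes 120 N, or if a joint passes its speed limit or range.

## Working session

There is one attempt and no reset: what is moved stays moved. The work goes in short steps, Python scripts to look and compute and a tool call to move; the robot and the scene stay as the last step left them, time stands still between calls to the robot, and variables do not carry over. Pictures are saved under pics/ and viewed, at most 14 in all, crops included, and the job is handed in when it is done.

Besides the shell and the picture viewer there is one more tool, called after "Emit:" as name(argument=value, ...) on one line, values as JSON. apply_moves: Moves the arm, as the interface text tells. Its arguments: {"type":"object","properties":{"series":{"type":"string"},"grip_force":{"type":"number"}},"required":["series"]}

```bash
ls; mkdir -p pics; cat > h.py <<'E'
import numpy as np, cv2
from scipy.spatial.transform import Rotation as R
from bench import telemetry, optics, job, nets
def rot(o):
    o=np.array(o,float)
    if o.shape==(3,3): return o
    return R.from_rotvec(o).as_matrix() if o.size==3 else R.from_quat(o).as_matrix()
def cloud(p):
    z=p["z_map"].astype(float); K=np.array(p["K"]); v,u=np.indices(z.shape)
    c=np.stack([(u-K[0,2])/K[0,0]*z,-(v-K[1,2])/K[1,1]*z,-z],-1)
    w=c@rot(p["orientation"]).T+np.array(p["position"]); w[z<=0]=np.nan
    return w
def save(p,n): cv2.imwrite(f"pics/{n}.png",p["img"][:,:,::-1])
E
cat > a.py <<'E'
from h import *
print(telemetry.state())
for c in ("top","side"):
    p=optics.capture(c); save(p,c+"0"); w=cloud(p)
    print(c,{k:v for k,v in p.items() if k not in("img","z_map")})
    for t in ["trivet","tealight","pepper_mill","salt_shaker","matchbox","food_tin","spice_bottle"]:
        for d in nets.regions_of(t,p)[:4]:
            q=w[d["region"]]; q=q[~np.isnan(q[:,0])]
            if len(q)==0: print(t,d["box"],"nodepth");continue
            print(t,round(d["conf"],2),np.round(d["box"]),"med",np.median(q,0).round(),"lo",np.percentile(q,3,axis=0).round(),"hi",np.percentile(q,97,axis=0).round(),"rgb",p["img"][d["region"]].mean(0).round())
E
python3 a.py
```

```text
pics
{'time': 0.0, 'qpos': array([-1.08318733,  0.6899815 , -0.19450844,  1.56638654,  0.15727763,
        0.90248755, -0.21508084]), 'joint_vel': array([-1.08404461e-03, -3.57830670e-04,  7.76404454e-05, -3.15580071e-04,
        1.55714472e-03,  1.97660418e-03, -1.28454579e-03]), 'joint_efforts': array([ 1.18228832e-04, -5.27566445e+01, -1.26681034e+00, -1.53423607e+01,
       -5.25823783e-02,  6.66632623e-03,  1.66146633e-04]), 'ee_pos': array([273.75112602, 561.1301847 , 237.90010992]), 'tcp_rot': array([-7.06533700e-01, -3.06080315e+00,  2.90499371e-03]), 'wrist_force': array([-0.14492308,  0.90105982,  0.60990879]), 'ft_torque': array([ 0.05256545, -0.02605244, -0.00033371]), 'finger_force': 0.0, 'grip_width': 87.91335898153334}
top {'K': array([[562.91919283,   0.        , 305.1871092 ],
       [  0.        , 562.91919283, 245.23609489],
       [  0.        ,   0.        ,   1.        ]]), 'position': array([ 276.82199727,    4.98460856, 1277.71503209]), 'orientation': array([ 0.14770598, -0.12136836, -1.58207462]), 'shot': 1}
trivet 0.9 [278. 188. 352. 262.] med [542.  -0.  10
[... 1503 characters left out ...]
d [ 514. -209.   73.] lo [ 492. -227.    0.] hi [ 538. -201.  155.] rgb [91. 60. 40.]
salt_shaker 0.69 [371. 296. 395. 346.] med [369. 354.  46.] lo [351. 340.   4.] hi [385. 360.  86.] rgb [143. 129. 114.]
matchbox 0.98 [221. 291. 248. 311.] med [652. 233.  13.] lo [624. 202.  -2.] hi [680. 251.  15.] rgb [235. 154. 171.]
matchbox 0.74 [346. 290. 377. 313.] med [394. 236.  13.] lo [367. 207.   1.] hi [421. 256.  15.] rgb [122.  87.  45.]
food_tin 0.74 [260. 187. 280. 217.] med [ 614. -253.   42.] lo [ 588. -297.   -0.] hi [ 641. -244.   69.] rgb [184. 165. 137.]
spice_bottle 0.57 [323. 194. 344. 228.] med [ 422. -153.   48.] lo [ 398. -172.    2.] hi [ 443. -145.   97.] rgb [133. 117.  98.]
```

View pics/top0.png

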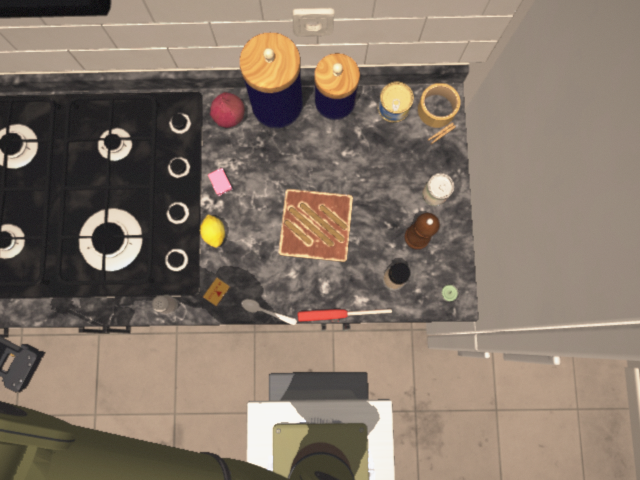

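View pics/side0.png

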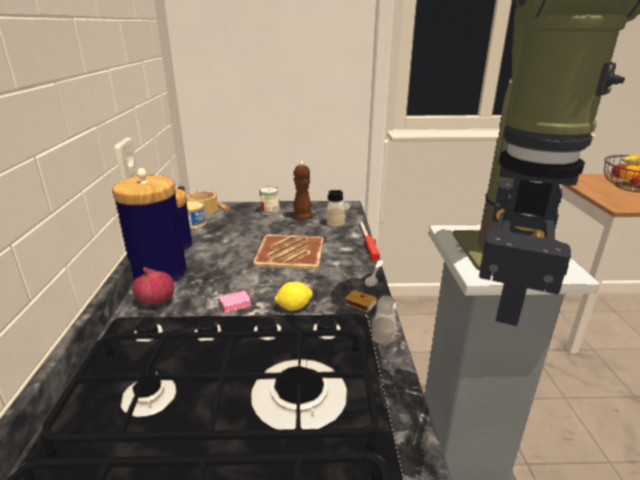

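The top view shows the yellow-brown matchbox at (217,291), with the pink box as its decoy. The shaker is at (165,303), mill at (425,228), bottle at (398,273), tealight at (450,293) and trivet at (316,225). The side view agrees. Next I refine the poses.

```bash
cat > b.py <<'E'
from h import *
def fitrect(p,w,t,xy,zlo,zhi):
    for d in nets.regions_of(t,p):
        q=w[d["region"]]; q=q[~np.isnan(q[:,0])]
        if np.hypot(*(np.median(q,0)[:2]-xy))<60:
            q=q[(q[:,2]>zlo)&(q[:,2]<zhi)]; (c,s,a)=cv2.minAreaRect(q[:,:2].astype(np.float32)); return np.round(c,1),np.round(s,1),round(a,1),np.median(q[:,2]).round(1)
def fitcirc(p,w,t,xy,zlo,zhi):
    for d in nets.regions_of(t,p):
        q=w[d["region"]]; q=q[~np.isnan(q[:,0])]
        if len(q) and np.hypot(*(np.median(q,0)[:2]-xy))<60:
            q=q[(q[:,2]>zlo)&(q[:,2]<zhi)]; c,r=cv2.minEnclosingCircle(q[:,:2].astype(np.float32)); return np.round(c,1),round(r,1),q[:,:2].mean(0).round(1),len(q),np.percentile(q[:,2],90).round(1)
if __name__=="__main__":
    p=optics.capture("top"); w=cloud(p)
    print("trivet",fitrect(p,w,"trivet",(542,0),6,30))
    print("match",fitrect(p,w,"matchbox",(392,225),9,30))
    for t,xy,a,b in [("tealight",(382,-297),9,30),("pepper_mill",(504,-222),120,175),("salt_shaker",(362,328),72,120),("spice_bottle",(413,-169),85,130),("food_tin",(607,-273),62,90)]:
        print(t,fitcirc(p,w,t,xy,a,b))
    # obstacles above 60mm in the zone
    m=(w[...,2]>40)&(w[...,0]>330)&(w[...,0]<1000)&(abs(w[...,1])<450)
    n,l,s,c=cv2.connectedComponentsWithStats(m.astype(np.uint8))
    for i in range(1,n):
        if s[i,4]>30: q=w[l==i]; print(s[i],q.min(0).round(),q.max(0).round())
    s=optics.capture("side"); cv2.imwrite("pics/crop.png",cv2.resize(np.hstack([p["img"][250:330,140:260],p["img"][200:320,360:480][:80]]),None,fx=3,fy=3)[:,:,::-1])
E
python3 b.py
```

```text
trivet (array([ 5.434e+02, -3.000e-01]), array([155.8, 157.3]), 83.1, np.float64(10.7))
match None
tealight (array([ 382.2, -297.5]), 19.4, array([ 382.6, -297. ]), 73, np.float64(14.2))
pepper_mill (array([ 513. , -229.7]), 25.0, array([ 509.6, -226.4]), 480, np.float64(159.1))
salt_shaker (array([364. , 336.8]), 17.3, array([362.9, 334.8]), 210, np.float64(88.9))
spice_bottle (array([ 418.9, -174.8]), 22.3, array([ 418.1, -174.2]), 360, np.float64(101.4))
food_tin (array([ 612.4, -277.2]), 29.4, array([ 612.3, -276.9]), 525, np.float64(72.3))
[    0     0   640   315 79350] [ 330. -430.   40.] [924. 450. 646.]
[380  82  34  34 874] [ 791. -229.   40.] [ 868. -154.   66.]
[421  84  40  38 423] [ 775. -339.   40.] [ 866. -249.   54.]
[210  92  34  33 807] [779. 164.  40.] [857. 242.  84.]
[ 113   95   45  190 1436] [410. 365.  40.] [856. 450.  56.]
[425 174  29  29 620] [ 583. -305.   40.] [ 642. -248.   80.]
[408 213  32  33 730] [ 486. -254.   40.] [ 536. -205.  174.]
[201 217  23  27 436] [499. 208.  40.] [559. 258.  63.]
[385 263  26  26 491] [ 392. -197.   40.] [ 440. -150.  105.]
[152 295  22  19 323] [345. 316.  40.] [384. 353.  92.]
```

```bash
cat > c.py <<'E'
from b import *
for k in range(3):
    p=optics.capture("top"); w=cloud(p); r=fitrect(p,w,"matchbox",(392,225),11,30)
    if r: print("match",r); break
q=w[(w[...,2]>60)&(w[...,2]<400)&(w[...,1]<-310)&(w[...,0]>330)&(w[...,0]<750)]
print("right wall y", np.percentile(q[:,1],[50,90,99,100]).round(), len(q))
for zlo,zhi in((60,120),(120,180),(180,240),(240,400)):
    q=w[(w[...,2]>zlo)&(w[...,2]<zhi)&(w[...,0]>650)&(abs(w[...,1])<200)]
    if len(q): print(zlo,zhi,"min x",np.percentile(q[:,0],2).round(), [ (y,np.round(q[(q[:,1]>y)&(q[:,1]<y+50)][:,0].min() if ((q[:,1]>y)&(q[:,1]<y+50)).any() else 0)) for y in range(-200,200,50)])
E
cat >> h.py <<'E'
def plan(x,y,z,yaw=None):
    """rows needed from the measured pose: turn (units of .1 rad) then shift in tool axes (units of 200 mm)"""
    s=telemetry.state(); Rm=rot(s["tcp_rot"]); a=np.arctan2(Rm[1,1],Rm[0,1]); d=0
    if yaw is not None: d=(yaw-a+np.pi/2)%np.pi-np.pi/2   # world yaw change; about tool z it is -d
    R2=Rm@R.from_rotvec([0,0,-d]).as_matrix()
    sh=R2.T@(np.array([x,y,z])-s["ee_pos"])
    print("t",round(s["time"],2),"pos",np.round(s["ee_pos"],1),"yaw",round(a,3),"tilt",np.round(Rm[:,2],3),"q7",round(s["qpos"][6],2),"w",round(s["grip_width"],1),"f",round(s["finger_force"],1),"| turn units",round(-d/.1,2),"shift units",np.round(sh/200,3))
E
python3 c.py; python3 -c "
from h import *; plan(364,337,200,1.5)"
```

```text
match (array([392.9, 226.2]), array([36.7, 52.7]), 55.3, np.float64(14.9))
right wall y [-406. -405. -404. -403.] 15826
60 120 min x 784.0 [(-200, np.float64(797.0)), (-150, np.float64(906.0)), (-100, np.float64(798.0)), (-50, np.float64(800.0)), (0, np.float64(796.0)), (50, np.float64(781.0)), (100, np.float64(783.0)), (150, np.float64(788.0))]
120 180 min x 784.0 [(-200, np.float64(909.0)), (-150, np.float64(909.0)), (-100, np.float64(798.0)), (-50, np.float64(799.0)), (0, np.float64(796.0)), (50, np.float64(782.0)), (100, np.float64(783.0)), (150, np.float64(909.0))]
180 240 min x 785.0 [(-200, np.float64(909.0)), (-150, np.float64(909.0)), (-100, np.float64(908.0)), (-50, np.float64(898.0)), (0, np.float64(795.0)), (50, np.float64(781.0)), (100, np.float64(783.0)), (150, np.float64(908.0))]
240 400 min x 897.0 [(-200, np.float64(909.0)), (-150, np.float64(909.0)), (-100, np.float64(907.0)), (-50, np.float64(897.0)), (0, np.float64(896.0)), (50, np.float64(833.0)), (100, np.float64(909.0)), (150, np.float64(909.0))]
t 1.35 pos [274.  561.8 238.8] yaw 1.117 tilt [ 0.  0. -1.] q7 -0.22 w 88.0 f 0.0 | turn units -3.83 shift units [-0.528 -1.089  0.194]
```

Emit:
apply_moves(series="0.25 0 0 0 -0.97; 0.25 0 0 0 -0.97; 0.25 0 0 0 -0.97; 0.25 0 0 0 -0.97; 0.25 0 0 0 -0.97; 0.25 0 0 0 0", grip_force=15)

```text
time: 1.95
ee_pos: [274.1, 561.7, 238.7]
tcp_rot: [0.049, -3.141, -0.0]
wrist_force: [0.3, 0.2, -0.3]
grip_width: 66.0
finger_force: 0.0
```

```bash
python3 -c "
from h import *; plan(364,337,130); plan(362.5,337,33,1.6)
p=optics.capture('top'); w=cloud(p)
for (u,v) in [(150,290),(130,285),(110,290),(180,285),(165,285),(120,305)]: print(u,v,w[v,u].round())"
```

```text
t 1.95 pos [274.1 561.7 238.7] yaw 1.602 tilt [-0.  0. -1.] q7 0.17 w 66.0 f 0.0 | turn units 0.0 shift units [-0.414 -1.137  0.543]
t 1.95 pos [274.1 561.7 238.7] yaw 1.602 tilt [-0.  0. -1.] q7 0.17 w 66.0 f 0.0 | turn units 0.02 shift units [-0.409 -1.136  1.028]
150 290 [399. 378.  11.]
130 285 [411. 425.   8.]
110 290 [400. 469.  10.]
180 285 [410. 311.   4.]
165 285 [410. 344.  11.]
120 305 [367. 448.   1.]
```

Emit:
apply_moves(series="0.25 -0.069 -0.19 0.08 0; 0.25 -0.069 -0.19 0.08 0; 0.25 -0.069 -0.19 0.08 0; 0.25 -0.069 -0.19 0.08 0; 0.25 -0.069 -0.19 0.08 0; 0.25 -0.069 -0.187 0.08 0; 0.25 0 0 0 0; 0.25 0 0 0 0")

```text
time: 2.8
ee_pos: [364.4, 336.5, 142.6]
tcp_rot: [-0.043, 3.141, -0.0]
wrist_force: [0.1, 0.2, 1.3]
grip_width: 66.1
finger_force: 0.0
```

```bash
python3 -c "
from b import *; plan(363.5,337,33)
s=optics.capture('side'); save(s,'side1'); w=cloud(s); print(fitcirc(s,w,'salt_shaker',(364,337),5,62))"
```

```text
t 2.8 pos [364.4 336.5 142.6] yaw 1.598 tilt [ 0. -0. -1.] q7 0.35 w 66.1 f 0.0 | turn units 0.0 shift units [0.004 0.003 0.548]
(array([366.3, 344.1]), 20.0, array([368.8, 354.2]), 581, np.float64(56.2))
```

View pics/side1.png

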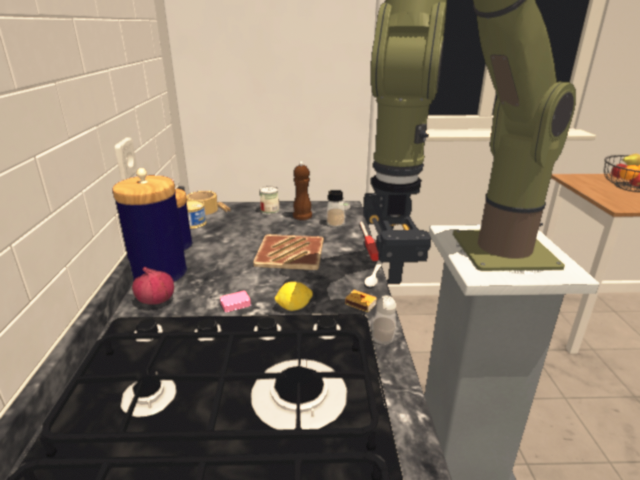

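Emit:
apply_moves(series="0.25 -0.005 0 0.15 0; 0.25 0 0 0.15 0; 0.25 0 0 0.15 0; 0.25 0 0 0.098 0; 0.25 0 0 0 0; 0.75 0 0 0 0; 0.75 0 0 0 0; 0.75 0 0 0 0", grip_force=15)

```text
time: 3.7
ee_pos: [365.4, 338.0, 34.3]
tcp_rot: [-0.049, 3.14, 0.003]
wrist_force: [-0.4, 0.3, -0.5]
grip_width: 44.2
finger_force: 0.0
```

Emit:
apply_moves(series="0.75 0 0 0 0; 0.75 0 0 0 0; 0.75 0 0 -0.05 0; 0.75 0 0 -0.2 0; 0.75 0 0 -0.2 0; 0.75 0 0 -0.2 0; 0.75 0 0 0 0")

```text
time: 4.4
ee_pos: [366.7, 338.9, 167.9]
tcp_rot: [-0.047, 3.135, 0.01]
wrist_force: [0.7, 0.8, -1.5]
grip_width: 39.6
finger_force: 14.7
```

```bash
python3 -c "
from h import *; plan(684.4,74.4,160); plan(684.4,74.4,35)"
```

```text
t 4.4 pos [366.7 338.9 167.9] yaw 1.601 tilt [ 0.006  0.007 -1.   ] q7 0.36 w 39.6 f 14.7 | turn units 0.0 shift units [-1.548 -1.37   0.04 ]
t 4.4 pos [366.7 338.9 167.9] yaw 1.601 tilt [ 0.006  0.007 -1.   ] q7 0.36 w 39.6 f 14.7 | turn units 0.0 shift units [-1.544 -1.374  0.665]
```

```bash
python3 -c "
from b import *
s=optics.capture('side'); cv2.imwrite('pics/s2.png',cv2.resize(s['img'][180:340,320:480],None,fx=3,fy=3)[:,:,::-1]); w=cloud(s); print(fitcirc(s,w,'salt_shaker',(366,339),120,300))"
```

```text
(array([368.4, 351.4]), 20.8, array([373.9, 354.8]), 443, np.float64(181.3))
```

View pics/s2.png

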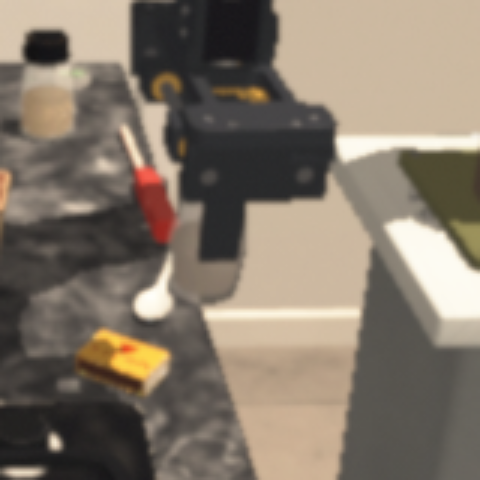

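Emit:
apply_moves(series="0.75 -0.1 -0.09 0 0; 0.75 -0.15 -0.135 0 0; 0.75 -0.15 -0.135 0 0; 0.75 -0.15 -0.135 0 0; 0.75 -0.15 -0.135 0 0; 0.75 -0.15 -0.135 0 0; 0.75 -0.15 -0.135 0 0; 0.75 -0.15 -0.135 0 0")

```text
time: 5.3
ee_pos: [600.9, 135.5, 161.0]
tcp_rot: [0.049, -3.137, 0.002]
wrist_force: [0.1, 1.2, -1.2]
grip_width: 39.9
finger_force: 14.7
```

Emit:
apply_moves(series="0.75 -0.15 -0.135 0 0; 0.75 -0.15 -0.135 0 0; 0.75 -0.075 -0.065 0 0; 0.75 0 0 0.15 0; 0.75 0 0 0.15 0; 0.75 0 0 0.15 0; 0.75 0 0 0 0; 0.75 0 0 0 0")

```text
time: 6.1
ee_pos: [677.1, 72.7, 71.7]
tcp_rot: [0.05, -3.138, 0.001]
wrist_force: [0.1, -0.4, -0.6]
grip_width: 39.6
finger_force: 14.7
```

```bash
python3 -c "
from b import *
plan(684.4,74.4,35)
s=optics.capture('side'); cv2.imwrite('pics/s3.png',cv2.resize(s['img'][140:290,180:330],None,fx=3,fy=3)[:,:,::-1]); w=cloud(s); print(fitcirc(s,w,'salt_shaker',(680,75),20,300))
d=nets.regions_of('salt_shaker',s)
for r in d[:3]: q=w[r['region']]; q=q[~np.isnan(q[:,0])]; print(r['conf'],r['box'],np.percentile(q,[2,50,98],axis=0).round())"
```

```text
t 6.1 pos [677.1  72.7  71.7] yaw 1.603 tilt [-0.003 -0.001 -1.   ] q7 1.05 w 39.6 f 14.7 | turn units 0.0 shift units [-0.037  0.007  0.184]
(array([674.3,  86. ]), 24.5, array([672.1,  88.3]), 285, np.float64(84.0))
0.59 [219.2, 232.6, 240.7, 256.6] [[657.  14.  -2.]
 [668.  89.  58.]
 [698.  96.  94.]]
```

View pics/s3.png

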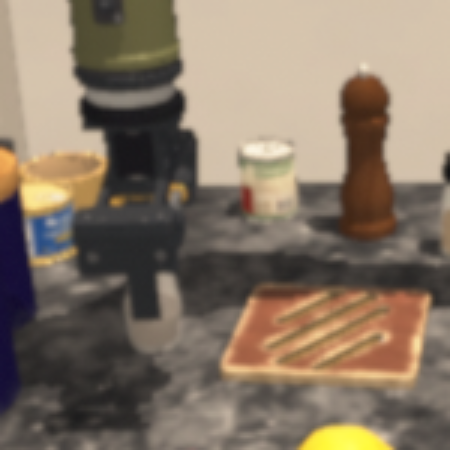

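Emit:
apply_moves(series="0.75 -0.037 0.007 0.1 0; 0.75 0 0 0.05 0; 0.75 0 0 0.02 0; 0.75 0 0 0.008 0; 0.75 0 0 0 0; 0.75 0 0 0 0")

```text
time: 6.85
ee_pos: [685.9, 74.5, 38.2]
tcp_rot: [-0.049, 3.14, 0.0]
wrist_force: [0.4, 0.2, -1.3]
grip_width: 39.9
finger_force: 14.7
```

```bash
python3 -c "
from h import *; plan(684.4,74.4,34); print(telemetry.state()['wrist_force'])"
```

```text
t 6.85 pos [685.9  74.5  38.2] yaw 1.602 tilt [ 0.001  0.    -1.   ] q7 1.04 w 39.9 f 14.7 | turn units 0.0 shift units [ 0.007 -0.     0.021]
[ 0.40223043  0.16990234 -1.28408931]
```

Emit:
apply_moves(series="0.75 0.005 0 0.012 0; 0.75 0 0 0.008 0; 0.75 0 0 0 0; 0.75 0 0 0 0; 0.35 0 0 0 0; 0.25 0 0 0 0; 0.25 0 0 0 0; 0.25 0 0 0 0")

```text
time: 7.65
ee_pos: [684.5, 74.4, 33.2]
tcp_rot: [0.049, -3.141, -0.0]
wrist_force: [0.6, 0.6, 0.4]
grip_width: 65.9
finger_force: 0.0
```

Emit:
apply_moves(series="0.25 0 0 -0.1 0; 0.25 0 0 -0.25 0; 0.25 0 0 -0.25 0; 0.25 0 0 -0.2 0; 0.25 0 0 0 0")

```text
time: 8.15
ee_pos: [688.5, 75.7, 200.5]
tcp_rot: [-0.048, 3.129, 0.005]
wrist_force: [0.5, -1.1, 0.4]
grip_width: 66.2
finger_force: 0.0
```

```bash
python3 -c "
from h import *; plan(393,226.2,160,0.965)"
```

```text
t 8.15 pos [688.5  75.7 200.5] yaw 1.601 tilt [ 0.012  0.003 -1.   ] q7 1.11 w 66.2 f 0.0 | turn units 6.36 shift units [ 1.645 -0.225  0.187]
```

Emit:
apply_moves(series="0.25 0 0 0 0.91; 0.25 0 0 0 0.91; 0.25 0 0 0 0.91; 0.25 0 0 0 0.91; 0.25 0 0 0 0.91; 0.25 0 0 0 0.91; 0.25 0 0 0 0.9; 0.25 0 0 0 0")

```text
time: 8.95
ee_pos: [684.2, 74.4, 192.7]
tcp_rot: [-0.935, -2.998, 0.001]
wrist_force: [-0.1, -0.8, 0.4]
grip_width: 66.1
finger_force: 0.0
```

Emit:
apply_moves(series="0.25 0.205 -0.028 0 0; 0.25 0.205 -0.028 0 0; 0.25 0.205 -0.028 0 0; 0.25 0.205 -0.028 0 0; 0.25 0.205 -0.028 0.05 0; 0.25 0.205 -0.028 0.05 0; 0.25 0.205 -0.028 0.05 0; 0.25 0.205 -0.028 0.05 0")

```text
time: 9.75
ee_pos: [387.9, 224.6, 153.2]
tcp_rot: [-0.932, -3.0, -0.001]
wrist_force: [-0.2, 1.9, -0.7]
grip_width: 66.4
finger_force: 0.0
```

Emit:
apply_moves(series="0.25 0 0 0.2 0; 0.25 0 0 0 0; 0.25 0 0 0 0")

```text
time: 10.05
ee_pos: [389.5, 223.6, 113.4]
tcp_rot: [-0.934, -2.999, 0.002]
wrist_force: [-0.2, -0.4, 1.3]
grip_width: 66.4
finger_force: 0.0
```

```bash
python3 -c "
from b import *; plan(393,226.2,2,0.965)
s=optics.capture('side'); save(s,'s4'); w=cloud(s); print(fitrect(s,w,'matchbox',(392,226),11,30),fitcirc(s,w,'salt_shaker',(684,75),3,100))
s=optics.capture('top');w=cloud(s); print(fitcirc(s,w,'salt_shaker',(684,75),72,100))"
```

```text
t 10.05 pos [389.5 223.6 113.4] yaw 0.967 tilt [-0.001 -0.001 -1.   ] q7 0.02 w 66.4 f 0.0 | turn units 0.02 shift units [-0.007  0.022  0.557]
(array([394.7, 229.8]), array([37.8, 53.8]), 55.4, np.float64(13.4)) (array([684.5,  79.9]), 20.8, array([682.2,  89.8]), 570, np.float64(81.4))
(array([679.8,  73.6]), 16.8, array([678.6,  73.5]), 172, np.float64(88.5))
```

View pics/s4.png

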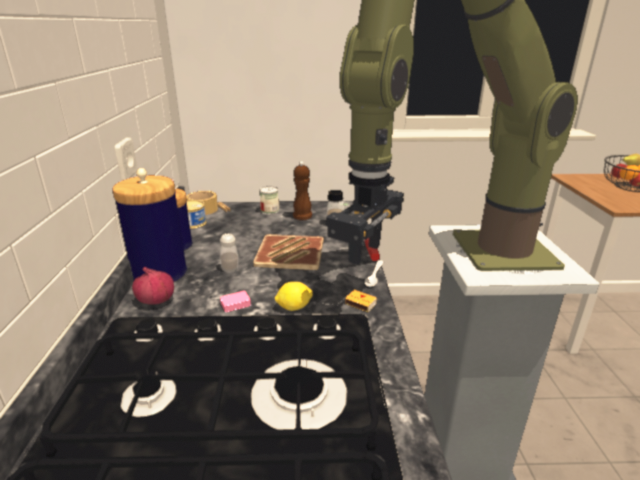

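Emit:
apply_moves(series="0.25 -0.007 0.025 0.2 0; 0.25 0 0 0.2 0; 0.25 0 0 0.1 0; 0.25 0 0 0.052 0; 0.25 0 0 0 0; 0.8 0 0 0 0; 0.8 0 0 0 0; 0.8 0 0 0 0", grip_force=15)

```text
time: 11.1
ee_pos: [396.8, 228.7, 15.9]
tcp_rot: [-0.935, -2.996, 0.007]
wrist_force: [-0.2, 0.4, -0.6]
grip_width: 44.1
finger_force: 0.0
```

Emit:
apply_moves(series="0.8 0 0 0 0; 0.8 0 0 0 0; 0.8 0 0 -0.05 0; 0.8 0 0 -0.15 0; 0.8 0 0 -0.2 0; 0.8 0 0 -0.2 0; 0.8 0 0 0 0")

```text
time: 11.8
ee_pos: [398.7, 230.5, 139.0]
tcp_rot: [0.937, 2.999, 0.002]
wrist_force: [-0.1, 1.1, 0.7]
grip_width: 34.5
finger_force: 15.1
```

```bash
python3 -c "
from b import *; plan(663.5,-107.5,100,1.451)
s=optics.capture('side'); cv2.imwrite('pics/s5.png',cv2.resize(s['img'][220:340,290:420],None,fx=3,fy=3)[:,:,::-1]); w=cloud(s); print(fitrect(s,w,'matchbox',(393,226),30,300))
d=nets.regions_of('matchbox',s)
for r in d[:3]: q=w[r['region']]; q=q[~np.isnan(q[:,0])]; print(r['conf'],r['box'],np.percentile(q,[2,50,98],axis=0).round())"
```

```text
t 11.8 pos [398.7 230.5 139. ] yaw 0.965 tilt [ 0.     0.001 -1.   ] q7 -0.32 w 34.5 f 15.1 | turn units -4.86 shift units [-1.516 -1.52   0.194]
(array([400.6, 237.8]), array([50.3, 54.5]), 55.9, np.float64(133.9))
0.75 [222.9, 292.0, 250.5, 313.0] [[623. 185.  -3.]
 [651. 233.  13.]
 [680. 251.  15.]]
0.67 [344.5, 241.6, 379.3, 259.5] [[369. 221. 123.]
 [392. 246. 134.]
 [428. 262. 138.]]
```

View pics/s5.png

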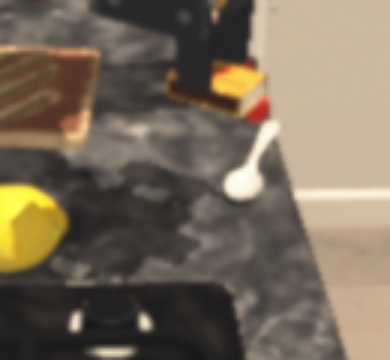

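Emit:
apply_moves(series="0.8 0 0 0.2 0; 0.8 0 0 0.2 0; 0.8 0 0 0.1 0; 0.8 0 0 0.08 0; 0.8 0 0 0 0; 0.8 0 0 0 0; 0.8 0 0 0 0")

```text
time: 12.65
ee_pos: [396.1, 228.6, 19.1]
tcp_rot: [-0.934, -2.995, 0.01]
wrist_force: [-0.2, -0.5, -0.5]
grip_width: 34.5
finger_force: 29.6
```

```bash
python3 -c "
from h import *; plan(396,229.5,2)"
```

```text
t 12.65 pos [396.1 228.6  19.1] yaw 0.966 tilt [-0.006 -0.005 -1.   ] q7 -0.53 w 34.5 f 29.6 | turn units 0.0 shift units [0.003 0.004 0.085]
```

Emit:
apply_moves(series="0.8 0 0 0.01 0; 0.8 0 0 0.01 0; 0.8 0 0 0.01 0; 0.8 0 0 0 0; 0.8 0 0 0 0; 0.8 0 0 0 0")

```text
time: 13.25
ee_pos: [396.7, 228.7, 14.8]
tcp_rot: [-0.935, -2.997, 0.006]
wrist_force: [-2.1, -0.8, 18.8]
grip_width: 34.8
finger_force: 34.3
```

```bash
python3 -c "
from h import *; plan(396,229.5,2); s=telemetry.state(); print(s['qpos'].round(2),s['wrist_force'])"
```

```text
t 13.25 pos [396.7 228.7  14.8] yaw 0.966 tilt [-0.003 -0.003 -1.   ] q7 -0.62 w 34.8 f 34.3 | turn units 0.0 shift units [0.005 0.002 0.064]
[-0.59  0.92 -0.05  2.2   0.96  0.05 -0.62] [-2.06905588 -0.84929551 18.82774721]
```

Emit:
apply_moves(series="0.8 0 0 -0.06 0; 0.8 0 0 -0.04 0; 0.8 -0.12 -0.014 0 0; 0.8 -0.12 -0.014 0 0; 0.8 -0.12 -0.014 0 0; 0.8 -0.12 -0.013 0 0; 0.8 0 0 0 0; 0.8 0 0 0 0")

```text
time: 14.05
ee_pos: [469.3, 164.8, 33.1]
tcp_rot: [-0.937, -2.995, 0.008]
wrist_force: [-1.0, 0.9, -0.3]
grip_width: 34.8
finger_force: 29.6
```

```bash
python3 -c "
from b import *; plan(470,165,15,0.966);s=telemetry.state(); print(s['qpos'].round(2),s['wrist_force'])
s=optics.capture('side'); cv2.imwrite('pics/s6.png',cv2.resize(s['img'][200:320,260:390],None,fx=4,fy=4)[:,:,::-1]); w=cloud(s)
d=nets.regions_of('matchbox',s)
for r in d[:3]: q=w[r['region']]; q=q[~np.isnan(q[:,0])]; print(r['conf'],r['box'],np.percentile(q,[2,50,98],axis=0).round())"
```

```text
t 14.05 pos [469.3 164.8  33.1] yaw 0.965 tilt [-0.005 -0.004 -1.   ] q7 -0.37 w 34.8 f 29.6 | turn units -0.01 shift units [-0.002  0.003  0.091]
[-0.24  0.91 -0.32  2.07  0.92  0.32 -0.37] [-0.97967022  0.93235089 -0.29926347]
0.84 [225.9, 289.9, 250.2, 307.5] [[624. 198.  -1.]
 [650. 233.  13.]
 [676. 251.  15.]]
0.77 [307.1, 268.7, 337.6, 288.1] [[438. 145.  -3.]
 [463. 179.  30.]
 [496. 197.  37.]]
```

View pics/s6.png

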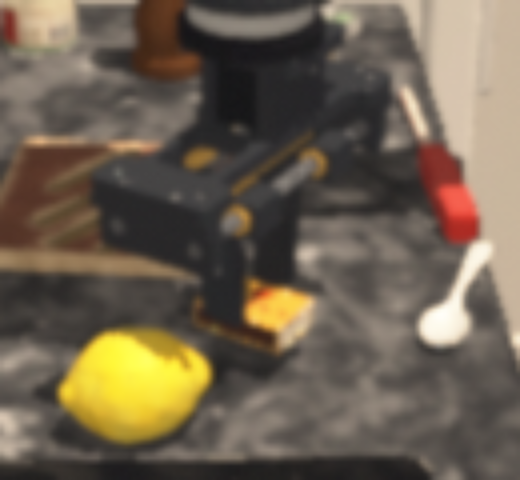

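Emit:
apply_moves(series="0.8 0 0 0.05 0; 0.8 0 0 0.035 0; 0.8 0 0 0 0; 0.8 0 0 0 0; 0.48 0 0 0 0; 0.48 0 0 0 0; 0.48 0 0 0.03 0; 0.48 0 0 0.03 0")

```text
time: 14.95
ee_pos: [469.3, 165.0, 3.7]
tcp_rot: [-0.935, -2.996, 0.008]
wrist_force: [0.4, -0.7, 0.5]
grip_width: 45.6
finger_force: 0.0
```

```bash
python3 -c "
from b import *; plan(470,165,3,0.966);s=telemetry.state(); print(s['qpos'].round(2),s['wrist_force'])"
```

```text
t 14.95 pos [469.3 165.    3.7] yaw 0.966 tilt [-0.005 -0.004 -1.   ] q7 -0.43 w 45.6 f 0.0 | turn units -0.0 shift units [-0.003  0.002  0.003]
[-0.29  0.96 -0.24  2.07  0.98  0.23 -0.43] [ 0.35442193 -0.67330635  0.49515312]
```

Now regrip deep and carry to the right of the mill spot.

Emit:
apply_moves(series="0.8 0 0 0 0; 0.8 0 0 0 0; 0.8 0 0 0 0; 0.8 0 0 0 0; 0.8 0 0 -0.05 0; 0.8 0 0 -0.15 0; 0.8 0 0 -0.15 0; 0.8 0 0 0 0", grip_force=15)

```text
time: 15.75
ee_pos: [471.2, 166.0, 77.0]
tcp_rot: [0.937, 2.999, -0.002]
wrist_force: [0.6, 0.5, -1.3]
grip_width: 36.8
finger_force: 15.0
```

Emit:
apply_moves(series="0.8 0 0 0 -0.81; 0.8 0 0 0 -0.81; 0.8 0 0 0 -0.81; 0.8 0 0 0 -0.81; 0.8 0 0 0 -0.81; 0.8 0 0 0 -0.81; 0.8 0 0 0 0")

```text
time: 16.45
ee_pos: [469.2, 164.9, 73.4]
tcp_rot: [-0.186, -3.13, 0.008]
wrist_force: [-0.0, 0.2, 0.5]
grip_width: 37.2
finger_force: 15.0
```

```bash
python3 -c "
from b import *; plan(663.5,-107.5,73,1.451)"
```

```text
t 16.45 pos [469.2 164.9  73.4] yaw 1.452 tilt [-0.006 -0.005 -1.   ] q7 0.07 w 37.2 f 15.0 | turn units 0.01 shift units [-1.127 -1.236  0.002]
```

Emit:
apply_moves(series="0.8 -0.141 -0.1545 0 0; 0.8 -0.141 -0.1545 0 0; 0.8 -0.141 -0.1545 0 0; 0.8 -0.141 -0.1545 0 0; 0.8 -0.141 -0.1545 0 0; 0.8 -0.141 -0.1545 0 0; 0.8 -0.141 -0.1545 0 0; 0.8 -0.14 -0.1545 0 0")

```text
time: 17.25
ee_pos: [664.4, -108.8, 73.6]
tcp_rot: [-0.19, -3.13, 0.008]
wrist_force: [0.2, -0.2, 0.0]
grip_width: 36.7
finger_force: 15.0
```

Emit:
apply_moves(series="0.8 0 0 0.15 0; 0.8 0 0 0.1 0; 0.8 0 0 0.05 0; 0.8 0 0 0.02 0; 0.8 0 0 0 0; 0.8 0 0 0 0")

```text
time: 17.85
ee_pos: [664.2, -106.2, 11.2]
tcp_rot: [-0.184, -3.133, 0.007]
wrist_force: [0.1, -0.3, -0.6]
grip_width: 37.3
finger_force: 15.0
```

```bash
python3 -c "
from b import *; plan(663.5,-107.5,4,1.451); print(telemetry.state()['wrist_force'])
for c in ('side','top'):
  s=optics.capture(c); w=cloud(s)
  for r in nets.regions_of('matchbox',s)[:3]: q=w[r['region']]; q=q[~np.isnan(q[:,0])]; print(r['conf'],r['box'],np.percentile(q,[2,50,98],axis=0).round())"
```

```text
t 17.85 pos [ 664.2 -106.2   11.2] yaw 1.453 tilt [-0.004 -0.004 -1.   ] q7 0.86 w 37.3 f 15.0 | turn units 0.02 shift units [ 0.003 -0.007  0.036]
[ 0.0996535  -0.27752764 -0.55133523]
0.76 [222.5, 291.5, 251.1, 309.8] [[623. 205.  -0.]
 [650. 233.  13.]
 [679. 251.  15.]]
0.61 [235.3, 224.4, 259.4, 236.0] [[ 635. -124.   -3.]
 [ 650.  -91.   18.]
 [ 691.  -71.   23.]]
0.94 [208.4, 168.8, 229.1, 197.8] [[622. 199.  -0.]
 [648. 221.  15.]
 [675. 244.  20.]]
0.76 [356.1, 174.9, 369.3, 185.9] [[ 634. -120.   11.]
 [ 644. -104.   23.]
 [ 658.  -88.   27.]]
```

Emit:
apply_moves(series="0.8 0 -0.007 0.02 0; 0.8 0 0 0.018 0; 0.8 0 0 0 0; 0.8 0 0 0 0; 0.45 0 0 0 0; 0.45 0 0 0 0; 0.4 0 0 0 0; 0.4 0 0 -0.1 0")

```text
time: 18.85
ee_pos: [661.2, -108.6, 20.5]
tcp_rot: [-0.185, -3.126, 0.008]
wrist_force: [0.4, 0.9, -0.3]
grip_width: 52.9
finger_force: 0.0
```

Emit:
apply_moves(series="0.4 0 0 -0.2 0; 0.4 0 0 -0.25 0; 0.4 0 0 -0.25 0; 0.4 0 0 -0.25 0; 0.4 0 0 -0.1 0; 0.4 0 0 0 0")

```text
time: 19.45
ee_pos: [666.8, -106.6, 238.4]
tcp_rot: [0.186, 3.132, -0.006]
wrist_force: [-0.3, -0.4, 0.1]
grip_width: 53.1
finger_force: 0.0
```

```bash
python3 -c "
from b import *
for c in ('top','side'):
  s=optics.capture(c); w=cloud(s); print(fitrect(s,w,'matchbox',(664,-107),10,30), fitcirc(s,w,'tealight',(382,-297),9,30), fitcirc(s,w,'pepper_mill',(513,-230),124,160))
print(c,telemetry.state()['wrist_force'])
plan(382,-297,220,1.571); plan(513,-229.7,245,1.571)"
```

```text
(array([ 660.2, -110. ]), array([36.2, 54.1]), 83.7, np.float64(15.2)) (array([ 386.1, -283.6]), 8.2, array([ 388.7, -283.1]), 8, np.float64(14.2)) (array([ 513.2, -229.3]), 25.1, array([ 510.1, -226.6]), 427, np.float64(157.2))
(array([ 662.1, -106.5]), array([41.7, 54.2]), 85.7, np.float64(13.4)) (array([ 378.4, -294.9]), 18.8, array([ 376.6, -297.2]), 15, np.float64(12.8)) (array([ 514.3, -222. ]), 24.1, array([ 515. , -211.6]), 200, np.float64(154.6))
side [-0.57971733  0.56647949 -0.0877497 ]
t 19.85 pos [ 664.  -107.6  231.3] yaw 1.452 tilt [-0.007 -0.004 -1.   ] q7 1.03 w 53.2 f 0.0 | turn units -1.19 shift units [ 1.41  -0.946  0.071]
t 19.85 pos [ 664.  -107.6  231.3] yaw 1.452 tilt [-0.007 -0.004 -1.   ] q7 1.03 w 53.2 f 0.0 | turn units -1.19 shift units [ 0.756 -0.61  -0.06 ]
```

Emit:
apply_moves(series="0.2 0.135 -0.138 -0.02 0; 0.2 0.135 -0.138 -0.02 0; 0.2 0.135 -0.138 0 0; 0.2 0.135 -0.138 0 0; 0.2 0.136 -0.137 0 0; 0.2 0 0 0 0; 0.2 0 0 0 0; 0.2 0 0 0 0")

```text
time: 20.65
ee_pos: [515.2, -227.1, 242.0]
tcp_rot: [-0.184, -3.133, 0.005]
wrist_force: [0.1, 0.2, -0.3]
grip_width: 70.5
finger_force: 0.0
```

```bash
python3 -c "
from h import *; plan(513.5,-228.5,121)"
```

```text
t 20.65 pos [ 515.2 -227.1  242. ] yaw 1.454 tilt [-0.004 -0.003 -1.   ] q7 1.16 w 70.5 f 0.0 | turn units 0.0 shift units [ 0.006 -0.006  0.605]
```

Emit:
apply_moves(series="0.2 0.006 -0.006 0.15 0; 0.2 0 0 0.15 0; 0.2 0 0 0.15 0; 0.2 0 0 0.1 0; 0.2 0 0 0.05 0; 0.2 0 0 0 0; 0.2 0 0 0 0")

```text
time: 21.35
ee_pos: [513.4, -229.2, 122.6]
tcp_rot: [-0.185, -3.133, 0.007]
wrist_force: [-0.5, -0.3, -0.2]
grip_width: 70.5
finger_force: 0.0
```

Emit:
apply_moves(series="0.6 0 0 0 0; 0.6 0 0 0 0; 0.6 0 0 0 0; 0.6 0 0 0 0; 0.6 0 0 0 0", grip_force=25)

```text
time: 21.85
ee_pos: [512.7, -230.0, 122.6]
tcp_rot: [-0.186, -3.133, 0.008]
wrist_force: [-0.2, 0.1, 4.0]
grip_width: 47.2
finger_force: 24.8
```

```bash
python3 -c "
from h import *; plan(513.5,-228.5,121);s=optics.capture('side'); cv2.imwrite('pics/s7.png',cv2.resize(s['img'][100:240,230:370],None,fx=3,fy=3)[:,:,::-1])"
```

```text
t 21.85 pos [ 512.7 -230.   122.6] yaw 1.452 tilt [-0.004 -0.005 -1.   ] q7 1.01 w 47.2 f 24.8 | turn units 0.0 shift units [-0.003  0.008  0.008]
```

View pics/s7.png

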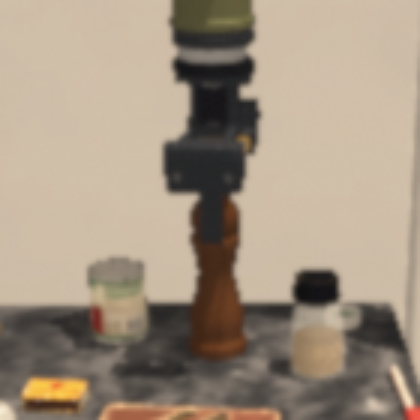

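Emit:
apply_moves(series="0.6 0 0 -0.05 0; 0.6 0 0 -0.1 0; 0.6 0 0 -0.15 0; 0.6 0 0 0 0; 0.6 0 0 0 0")

```text
time: 22.4
ee_pos: [512.1, -230.0, 182.0]
tcp_rot: [-0.187, -3.131, 0.008]
wrist_force: [-0.3, -0.6, -2.4]
grip_width: 46.8
finger_force: 24.8
```

```bash
python3 -c "
from h import *; plan(679.4,-16.7,180); print(telemetry.state()['wrist_force'])"
```

```text
t 22.4 pos [ 512.1 -230.   182. ] yaw 1.452 tilt [-0.005 -0.005 -1.   ] q7 1.09 w 46.8 f 24.8 | turn units 0.0 shift units [-0.704  1.159  0.   ]
[-0.25904701 -0.59783583 -2.42753659]
```

Emit:
apply_moves(series="0.6 -0.05 0.083 0 0; 0.6 -0.1 0.165 0 0; 0.6 -0.1 0.165 0 0; 0.6 -0.1 0.165 0 0; 0.6 -0.1 0.165 0 0; 0.6 -0.1 0.165 0 0; 0.6 -0.1 0.165 0 0; 0.6 -0.054 0.086 0 0")

```text
time: 23.2
ee_pos: [680.1, -12.1, 178.2]
tcp_rot: [-0.18, -3.13, 0.004]
wrist_force: [0.7, 0.1, -2.9]
grip_width: 47.0
finger_force: 24.8
```

Emit:
apply_moves(series="0.6 0 0 0 0; 0.6 0 0 0.1 0; 0.6 0 0 0.1 0; 0.6 0 0 0.05 0; 0.6 0 0 0 0; 0.6 0 0 0 0")

```text
time: 23.8
ee_pos: [679.3, -17.0, 130.1]
tcp_rot: [-0.187, -3.131, 0.007]
wrist_force: [-0.3, 0.5, -2.2]
grip_width: 46.9
finger_force: 24.8
```

```bash
python3 -c "
from b import *; plan(679.4,-16.7,123); print(telemetry.state()['wrist_force'])
for c in ('side','top'):
  s=optics.capture(c); w=cloud(s); print(fitcirc(s,w,'pepper_mill',(679,-17),2,160),fitcirc(s,w,'salt_shaker',(681,75),72,160))
"
```

```text
t 23.8 pos [679.3 -17.  130.1] yaw 1.452 tilt [-0.005 -0.004 -1.   ] q7 0.84 w 46.9 f 24.8 | turn units 0.0 shift units [-0.     0.002  0.036]
[-0.30674518  0.46993886 -2.1573858 ]
(array([676.5,  -5.5]), 24.3, array([672.7,   1.5]), 749, np.float64(138.1)) (array([683.4,  80.2]), 16.7, array([682.5,  85.5]), 128, np.float64(86.0))
(array([676.1, -18. ]), 27.3, array([662.6, -17.1]), 567, np.float64(152.8)) (array([681.8,  74.4]), 17.5, array([679.1,  73.8]), 182, np.float64(88.7))
```

Emit:
apply_moves(series="0.6 0 0 0.02 0; 0.6 0 0 0.01 0; 0.6 0 0 0.006 0; 0.6 0 0 0 0; 0.6 0 0 0 0; 0.6 0 0 0 0")

```text
time: 24.7
ee_pos: [679.4, -16.5, 122.9]
tcp_rot: [-0.186, -3.131, 0.007]
wrist_force: [0.2, 0.6, -2.4]
grip_width: 46.7
finger_force: 24.8
```

```bash
python3 -c "
from b import *; plan(679.4,-16.7,122.5); print(telemetry.state()['wrist_force'])"
```

```text
t 24.7 pos [679.4 -16.5 122.9] yaw 1.452 tilt [-0.005 -0.004 -1.   ] q7 0.83 w 46.7 f 24.8 | turn units 0.0 shift units [-0.    -0.001  0.002]
[ 0.21373435  0.58928644 -2.35837418]
```

Weight still hangs; lower in 1 mm steps.

Emit:
apply_moves(series="0.6 0 0 0.005 0; 0.6 0 0 0.005 0; 0.6 0 0 0 0; 0.6 0 0 0 0")

```text
time: 25.1
ee_pos: [680.5, -16.3, 122.6]
tcp_rot: [-0.186, -3.134, 0.007]
wrist_force: [-0.1, -0.8, 5.8]
grip_width: 46.8
finger_force: 24.9
```

```bash
python3 -c "
from b import *; plan(679.4,-16.7,122.5); print(telemetry.state()['wrist_force'])"
```

```text
t 25.1 pos [680.5 -16.3 122.6] yaw 1.452 tilt [-0.002 -0.004 -1.   ] q7 0.83 w 46.8 f 24.9 | turn units 0.0 shift units [ 0.005 -0.003  0.001]
[-0.07150273 -0.79303126  5.78683798]
```

Emit:
apply_moves(series="0.4 0 0 0 0; 0.2 0 0 0 0; 0.2 0 0 0 0; 0.2 0 0 0 0; 0.2 0 0 0 0")

```text
time: 25.6
ee_pos: [679.3, -16.5, 120.8]
tcp_rot: [-0.186, -3.131, 0.007]
wrist_force: [-0.5, 0.6, 0.1]
grip_width: 70.5
finger_force: 0.0
```

Emit:
apply_moves(series="0.2 0 0 -0.1 0; 0.2 0 0 -0.2 0; 0.2 0 0 -0.2 0; 0.2 0 0 -0.1 0; 0.2 0 0 0 0")

```text
time: 26.1
ee_pos: [681.9, -15.0, 244.7]
tcp_rot: [0.187, 3.134, -0.005]
wrist_force: [0.5, 0.7, -0.0]
grip_width: 70.7
finger_force: 0.0
```

```bash
python3 -c "
from b import *
for k in range(2):
  s=optics.capture('top'); w=cloud(s); print(fitcirc(s,w,'tealight',(382,-297),9,30),fitcirc(s,w,'pepper_mill',(680,-17),124,160),fitcirc(s,w,'spice_bottle',(419,-175),85,130),fitcirc(s,w,'food_tin',(612,-277),62,90))
plan(383,-297,150); plan(420,-250,150,1.45)
"
```

```text
None (array([678.5, -16.3]), 25.1, array([673.4, -16.1]), 393, np.float64(157.6)) (array([ 416.9, -165.6]), 19.2, array([ 416.3, -162.9]), 145, np.float64(101.5)) None
None (array([678.4, -15.3]), 25.2, array([672.7, -15.2]), 393, np.float64(157.7)) (array([ 417.6, -164.2]), 18.0, array([ 417.5, -163.3]), 143, np.float64(101.9)) None
t 26.6 pos [679.8 -16.  240.3] yaw 1.452 tilt [-0.006 -0.004 -1.   ] q7 0.92 w 70.5 f 0.0 | turn units 0.0 shift units [ 1.305 -1.569  0.466]
t 26.6 pos [679.8 -16.  240.3] yaw 1.452 tilt [-0.006 -0.004 -1.   ] q7 0.92 w 70.5 f 0.0 | turn units 0.02 shift units [ 1.146 -1.316  0.464]
```

Emit:
apply_moves(series="0.3 0 0 0 0.97; 0.3 0 0 0 0.97; 0.3 0 0 0 0.97; 0.3 0 0 0 0.97; 0.3 0 0 0 0.97; 0.3 0 0 0 0.97; 0.3 0 0 0 0.97; 0.3 0 0 0 0.97")

```text
time: 27.4
ee_pos: [680.0, -15.9, 240.7]
tcp_rot: [-1.363, -2.827, 0.01]
wrist_force: [0.1, -0.2, -0.1]
grip_width: 61.6
finger_force: 0.0
```

Emit:
apply_moves(series="0.3 0 0 0 0.97; 0.3 0 0 0 0.97; 0.3 0 0 0 0.97; 0.3 0 0 0 0.97; 0.3 0 0 0 0.97; 0.3 0 0 0 0.97; 0.3 0 0 0 0.97; 0.3 0 0 0 0")

```text
time: 28.2
ee_pos: [680.0, -15.7, 240.9]
tcp_rot: [-2.224, -2.218, 0.011]
wrist_force: [-0.2, -0.6, -0.6]
grip_width: 61.5
finger_force: 0.0
```

```bash
python3 -c "
from b import *
s=optics.capture('top'); w=cloud(s); print(fitcirc(s,w,'tealight',(382,-297),9,30))
s=optics.capture('side'); w=cloud(s); print(fitcirc(s,w,'tealight',(382,-297),9,30))
plan(382,-297,170,0); print(telemetry.state()['qpos'].round(2))
"
```

```text
(array([ 381.4, -297.9]), 18.6, array([ 377.2, -300.2]), 47, np.float64(12.3))
None
t 28.4 pos [680.  -15.9 240.8] yaw -0.001 tilt [-0.005 -0.004 -1.   ] q7 -0.33 w 61.7 f 0.0 | turn units -0.01 shift units [-1.404 -1.488  0.368]
[ 0.17  0.79 -0.43  1.36  0.35  1.07 -0.33]
```

Emit:
apply_moves(series="0.3 -0.156 -0.165 0.04 0; 0.3 -0.156 -0.165 0.04 0; 0.3 -0.156 -0.165 0.04 0; 0.3 -0.156 -0.165 0.04 0; 0.3 -0.156 -0.165 0.04 0; 0.3 -0.156 -0.165 0.04 0; 0.3 -0.156 -0.165 0.04 0; 0.3 -0.156 -0.165 0.04 0")

```text
time: 29.2
ee_pos: [413.9, -266.2, 179.4]
tcp_rot: [2.223, 2.22, -0.01]
wrist_force: [0.0, -0.7, -0.7]
grip_width: 61.5
finger_force: 0.0
```

Emit:
apply_moves(series="0.3 -0.156 -0.165 0.04 0; 0.3 0 0 0.1 0; 0.3 0 0 0.1 0; 0.3 0 0 0 0; 0.3 0 0 0 0; 0.3 0 0 0 0")

```text
time: 29.8
ee_pos: [382.6, -296.3, 132.5]
tcp_rot: [2.223, 2.219, -0.009]
wrist_force: [-1.7, -0.7, -0.5]
grip_width: 61.7
finger_force: 0.0
```

```bash
python3 -c "
from b import *
s=optics.capture('side'); w=cloud(s); print(fitcirc(s,w,'tealight',(382,-297),9,30)); cv2.imwrite('pics/s8.png',cv2.resize(s['img'][120:260,260:420],None,fx=4,fy=4)[:,:,::-1])
s=optics.capture('top'); w=cloud(s); print(fitcirc(s,w,'tealight',(382,-297),9,30))
plan(382,-297.5,3,0); print(telemetry.state()['qpos'].round(2))
"
```

```text
(array([ 380.1, -292.8]), 21.1, array([ 376.7, -293.6]), 13, np.float64(12.2))
(array([ 382.2, -297.2]), 18.7, array([ 379.9, -297.6]), 56, np.float64(13.3))
t 30.0 pos [ 382.2 -296.4  132.3] yaw -0.002 tilt [-0.004 -0.005 -1.   ] q7 -0.01 w 62.1 f 0.0 | turn units -0.02 shift units [-0.002  0.002  0.647]
[ 0.78  0.71 -0.36  2.08  0.56  0.45 -0.01]
```

View pics/s8.png

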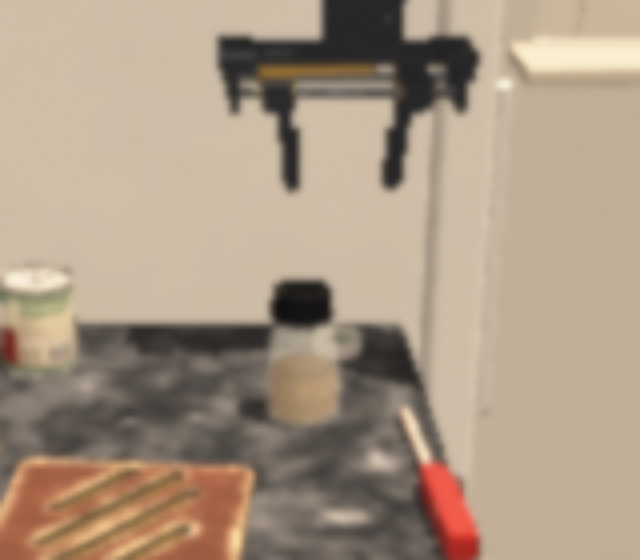

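Emit:
apply_moves(series="0.3 0 0 0.12 0; 0.3 0 0 0.12 0; 0.3 0 0 0.12 0; 0.3 0 0 0.12 0; 0.3 0 0 0.08 0; 0.3 0 0 0.05 0; 0.3 0 0 0 0; 0.3 0 0 0 0")

```text
time: 30.8
ee_pos: [381.4, -297.0, 10.1]
tcp_rot: [2.224, 2.218, -0.01]
wrist_force: [0.5, 0.1, 0.5]
grip_width: 61.8
finger_force: 0.0
```

```bash
python3 -c "
from b import *
plan(382,-297.5,3,0); s=telemetry.state(); print(s['qpos'].round(2),s['wrist_force'])
"
```

```text
t 30.8 pos [ 381.4 -297.    10.1] yaw -0.003 tilt [-0.005 -0.005 -1.   ] q7 -0.16 w 61.8 f 0.0 | turn units -0.03 shift units [-0.002  0.003  0.036]
[ 0.61  0.94 -0.09  2.12  0.72  0.11 -0.16] [0.49875985 0.09754588 0.48695077]
```

Emit:
apply_moves(series="0.3 0 0.003 0.02 0; 0.3 0 0 0.014 0; 0.3 0 0 0 0; 0.3 0 0 0 0; 0.75 0 0 0 0; 0.75 0 0 0 0; 0.75 0 0 0 0; 0.75 0 0 0 0", grip_force=8)

```text
time: 31.6
ee_pos: [381.7, -296.9, 2.9]
tcp_rot: [-2.224, -2.218, 0.01]
wrist_force: [0.0, -1.0, 0.3]
grip_width: 36.5
finger_force: 8.0
```

Emit:
apply_moves(series="0.75 0 0 -0.05 0; 0.75 0 0 -0.15 0; 0.75 0 0 -0.2 0; 0.75 0 0 -0.2 0; 0.75 0 0 -0.1 0; 0.75 0 0 0 0; 0.75 0 0 0 0")

```text
time: 32.3
ee_pos: [382.0, -296.6, 143.2]
tcp_rot: [2.225, 2.218, -0.011]
wrist_force: [-0.1, 0.5, -0.4]
grip_width: 36.8
finger_force: 7.9
```

```bash
python3 -c "
from b import *
s=optics.capture('side'); w=cloud(s); print(fitcirc(s,w,'tealight',(382,-297),80,300)); cv2.imwrite('pics/s9.png',cv2.resize(s['img'][120:260,260:420],None,fx=4,fy=4)[:,:,::-1])
plan(543.4,-0.3,143,0); plan(543.4,-0.3,17)
"
```

```text
(array([ 381. , -294.1]), 24.3, array([ 383.2, -290.1]), 90, np.float64(152.5))
t 32.4 pos [ 381.5 -296.1  142. ] yaw -0.003 tilt [-0.007 -0.004 -1.   ] q7 -0.03 w 36.6 f 7.9 | turn units -0.03 shift units [ 1.479  0.809 -0.016]
t 32.4 pos [ 381.5 -296.1  142. ] yaw -0.003 tilt [-0.007 -0.004 -1.   ] q7 -0.03 w 36.6 f 7.9 | turn units 0.0 shift units [1.483 0.81  0.614]
```

View pics/s9.png

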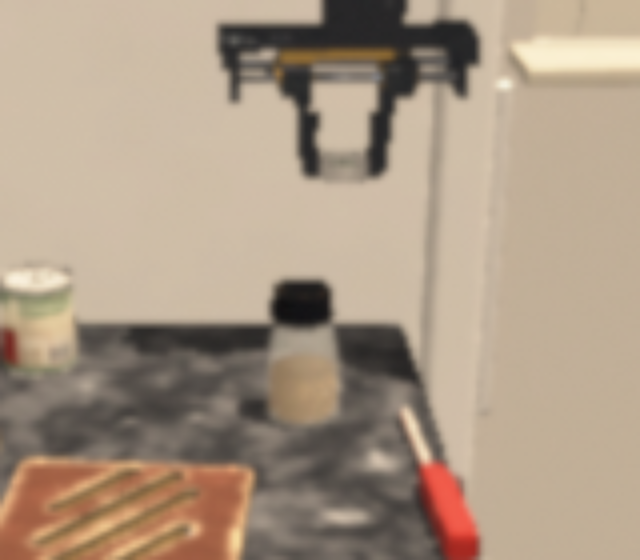

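Emit:
apply_moves(series="0.75 0.1 0.055 -0.03 0; 0.75 0.185 0.101 0 0; 0.75 0.185 0.101 0 0; 0.75 0.185 0.101 0 0; 0.75 0.185 0.101 0 0; 0.75 0.185 0.101 0 0; 0.75 0.185 0.101 0 0; 0.75 0.185 0.101 0 0")

```text
time: 33.2
ee_pos: [535.2, -16.0, 145.4]
tcp_rot: [-2.222, -2.218, 0.015]
wrist_force: [0.0, -0.5, -0.5]
grip_width: 36.4
finger_force: 7.9
```

Emit:
apply_moves(series="0.75 0.08 0.045 0 0; 0.75 0 0 0 -0.97; 0.75 0 0 0 -0.97; 0.75 0 0 0 -0.97; 0.75 0 0 0 -0.97; 0.75 0 0 0 -0.97; 0.75 0 0 0 -0.97; 0.75 0 0 0 -0.97")

```text
time: 34.0
ee_pos: [543.6, -1.8, 145.1]
tcp_rot: [-1.35, -2.831, 0.012]
wrist_force: [0.5, 0.3, 0.4]
grip_width: 36.5
finger_force: 7.9
```

Emit:
apply_moves(series="0.75 0 0 0 -0.97; 0.75 0 0 0 -0.97; 0.75 0 0 0 0; 0.75 0 0 0 0")

```text
time: 34.4
ee_pos: [544.0, -1.7, 145.7]
tcp_rot: [-1.079, -2.945, 0.01]
wrist_force: [1.1, -0.2, -0.6]
grip_width: 36.4
finger_force: 7.9
```

```bash
python3 -c "
from b import *
plan(543.4,-0.3,17)
"
```

```text
t 34.4 pos [544.   -1.7 145.7] yaw 0.868 tilt [-0.007 -0.004 -1.   ] q7 0.13 w 36.4 f 7.9 | turn units 0.0 shift units [0.005 0.009 0.644]
```

Emit:
apply_moves(series="0.75 0.005 0.007 0.15 0; 0.75 0 0 0.15 0; 0.75 0 0 0.15 0; 0.75 0 0 0.1 0; 0.75 0 0 0.05 0; 0.75 0 0 0.03 0; 0.75 0 0 0 0; 0.75 0 0 0 0")

```text
time: 35.2
ee_pos: [544.7, -0.4, 21.5]
tcp_rot: [-1.078, -2.949, 0.008]
wrist_force: [-0.7, 0.2, 0.4]
grip_width: 36.4
finger_force: 7.9
```

```bash
python3 -c "
from b import *
plan(543.4,-0.3,15.5); print(telemetry.state()['wrist_force'])
"
```

```text
t 35.2 pos [ 5.447e+02 -4.000e-01  2.150e+01] yaw 0.87 tilt [-0.004 -0.004 -1.   ] q7 -0.05 w 36.4 f 7.9 | turn units 0.0 shift units [ 0.005 -0.003  0.03 ]
[-0.70910983  0.21859389  0.44488665]
```

Emit:
apply_moves(series="0.75 0.003 0 0.015 0; 0.75 0 0 0.015 0; 0.75 0 0 0.003 0; 0.75 0 0 0 0; 0.4 0 0 0 0; 0.3 0 0 0 0; 0.3 0 0 0 0; 0.3 0 0 0 0")

```text
time: 36.0
ee_pos: [543.6, -0.2, 14.1]
tcp_rot: [-1.077, -2.948, 0.009]
wrist_force: [0.7, -0.0, -0.1]
grip_width: 61.6
finger_force: 0.0
```

Emit:
apply_moves(series="0.3 0 0 -0.1 0; 0.3 0 0 -0.25 0; 0.3 0 0 -0.25 0; 0.3 0 0 -0.25 0; 0.3 0 0 -0.15 0; 0.3 0 0 0 0")

```text
time: 36.6
ee_pos: [547.2, 1.4, 218.5]
tcp_rot: [1.077, 2.946, -0.003]
wrist_force: [0.5, -0.0, -0.4]
grip_width: 61.8
finger_force: 0.0
```

Emit:
apply_moves(series="0.3 0.2 -0.1 0 0; 0.3 0.2 -0.1 0 0; 0.3 0.2 -0.1 0 0; 0.3 0.1 -0.1 0 0; 0.3 0 0 0 0; 0.3 0 0 0 0")

```text
time: 37.2
ee_pos: [385.8, 29.5, 214.5]
tcp_rot: [-1.076, -2.947, 0.01]
wrist_force: [1.2, -0.2, 0.7]
grip_width: 61.7
finger_force: 0.0
```

```bash
python3 -c "
from b import *
T=np.array([543.4,-.3]);a=-.12;e=np.array([[np.cos(a),np.sin(a)],[-np.sin(a),np.cos(a)]])
for c in ('top','side'):
  s=optics.capture(c); save(s,'end_'+c); w=cloud(s); print(c,fitrect(s,w,'trivet',(543,0),8,16))
  for t,xy,a,b in [('tealight',(543,0),22,40),('pepper_mill',(679,-16),124,160),('salt_shaker',(681,75),72,120),('spice_bottle',(419,-175),85,130),('food_tin',(612,-277),62,90)]:
    r=fitcirc(s,w,t,xy,a,b); print(t,r, e@(r[0]-T) if r else '')
  r=fitrect(s,w,'matchbox',(661,-109),10,30); print(r, e@(r[0]-T) if r else '')
"
```

```text
top (array([563.5,  -3. ]), array([155.5, 116.1]), 82.9, np.float64(11.2))
tealight (array([545.8,  -5.5]), 17.8, array([551.4,  -6.7]), 15, np.float64(26.6)) [ 3.0052442  -4.87529561]
pepper_mill (array([679.2, -16.6]), 25.3, array([674. , -16.2]), 397, np.float64(157.7)) [1.36774722e+02 7.41369854e-02]
salt_shaker (array([681.2,  73.6]), 16.9, array([678.8,  73.4]), 176, np.float64(89.5)) [127.9622979   89.86490035]
spice_bottle None 
food_tin (array([ 612.4, -277. ]), 29.5, array([ 612.5, -277. ]), 521, np.float64(72.4)) [ 101.62816363 -266.45000724]
(array([ 659.4, -109.9]), array([36.1, 54. ]), 83.5, np.float64(15.5)) [128.28625968 -94.92521044]
side (array([545.2,   4.7]), array([160.3, 155.2]), 83.1, np.float64(9.3))
tealight (array([543.8,   2.2]), 22.4, array([544.3,   3.4]), 32, np.float64(25.2)) [0.09784294 2.52990647]
pepper_mill (array([680.7,  -5.3]), 23.0, array([679.4,   2.3]), 286, np.float64(154.3)) [136.91118674  11.47244288]
salt_shaker (array([683.8,  81.3]), 16.4, array([682.2,  86.9]), 114, np.float64(85.1)) [129.62181636  97.82077859]
spice_bottle (array([ 422.6, -168.3]), 21.8, array([ 421.9, -162.4]), 113, np.float64(97.5)) [ -99.81963239 -181.25308546]
food_tin (array([ 612.8, -273.2]), 32.0, array([ 615.7, -271.9]), 125, np.float64(68.7)) [ 101.5703807  -262.62944954]
(array([ 652.6, -105. ]), array([39.3, 35.6]), 88.0, np.float64(13.1)) [120.94857114 -90.87449114]
```

View pics/end_side.png

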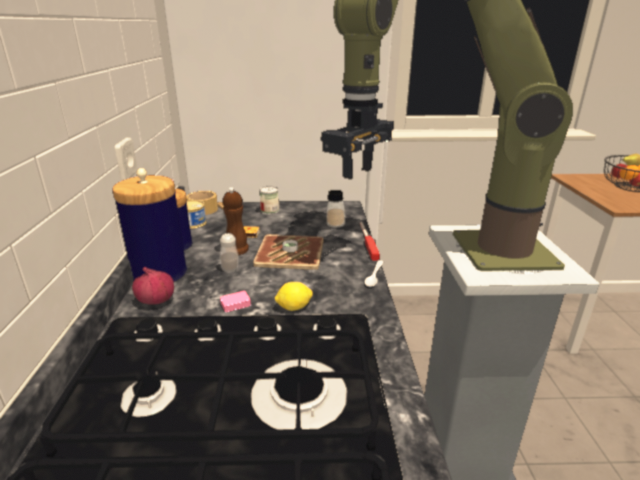

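View pics/end_top.png

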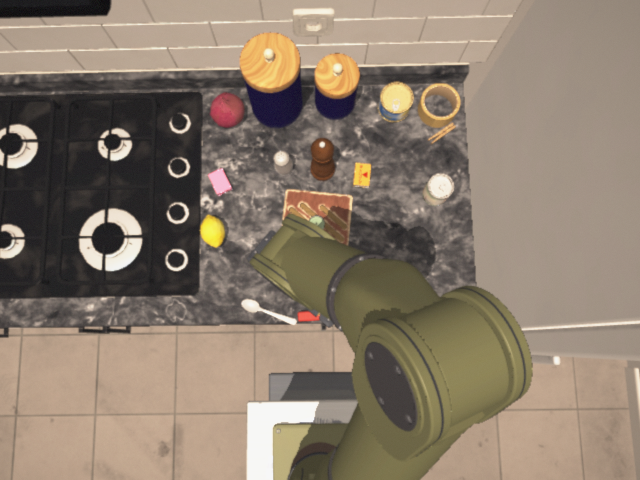

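The side view shows the tealight centred on the trivet at (290,246). The shaker (229,253) and mill (234,220) stand upright. In the top view the row is shaker (282,162), mill (322,158), matchbox (362,175). Everything is within the limits, and the tin and bottle haven't moved, so I'm handing it in.

```bash
python3 -c "
from h import *
print(job.close_job())"
```

```text
the job is handed in; nothing more can be done
None
```

The job is handed in at about 37 s of the 106 s limit. By the final camera check, the tealight is centred on the trivet, the salt shaker, pepper mill and matchbox stand in a row behind it within the limits, and the food tin and spice bottle are where they started. The hand-in gave no verdict.

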